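Load a file-handle blank in the boring slide and hold it at the click

ROBOT

A 6-joint arm with a two-finger parallel gripper is mounted at the origin on the work surface. World frame = base frame: x ahead of the robot, y to its left, z up, the work surface at z = 0. Lengths are in m, angles in rad, forces in N, time in s.
With the tool pointing down it reaches from about 0.35 to 0.95 m from the base axis. Payload 17.4 kg.
Tool frame: the origin (TCP) lies on the mounting face of the last link; the fingertips stand 186 mm ahead of it and the grasp point (between the pads) lies 167 mm ahead of it (ctrl.hold_point_z is the distance from the TCP to the grasp point, in m); z points along the fingers, y is the line along which they close (so a half turn about z gives the same grasp; the last joint's range is limited). The gripper opens to 93 mm and grips with 3 to 60 N. Pads are 15 mm wide; open, the fingers measure 128 mm over their backs; the gripper's body (75 mm by 188 mm) begins 65 mm behind the grasp point.
Start: joints at [1.184, 0.116, 1.442, -0, 1.584, -0.038], TCP at [0.231, 0.634, 0.405] pointing down, gripper open.
Joint ranges: [-2.83, 2.83], [-0.83, 2.19], [0.07, 2.5], [-1.14, 4.28], [0.01, 3], [-2.97, 2.97]. Speed limits (rad/s): [1.89, 1.89, 2.22, 3.14, 3.14, 3.14].

INTERFACE

Orientations are given as a rotation vector (axis times angle).
In Python, from rig import ctrl gives the robot as it stands.
- The arm moves only by the tool move_arm, never from a script. Its argument "plan" is a list of rows, each a list of 6 numbers: the shift along the tool's x, y, z in cm, then the turn, a rotation vector about the tool's x, y, z in degrees. A call has 1 to 20 rows; each row is the pose to reach, as a shift and turn from the pose commanded when the call began, along the tool's axes at that moment; what a row does not reach only later rows make up. A row lasts 1/12 s, in which the tool goes at most 41.7 mm and 7.16 degrees, less where a joint would pass 70% of its speed; a pose out of reach is approached as far as the arm can. A call with a gripper value outside its range is refused whole. "claw" is the finger opening in cm, from 0 to 9.3, set as the call begins (left out, the last holds). The fingers move at their own pace and stop on an object; "newtons" is the grip in N (left out, the last holds). Time passes only in rows, so rows that repeat a pose let the fingers close. It gives the time, the measured TCP pose, the force, the opening and the grip force at its end, in the units of the state.
- ctrl.get_state(): the state, without advancing time (a new reading comes with each control period).
- ctrl.snapshot(name): name is "scene" or "top" or "wrist"; returns a dict with "img" (384x512x3 uint8, red, green, blue), "K" (3x3 intrinsics, pixels), "R" (3x3) and "t" (3): a world point X has camera coordinates R X + t; the wrist camera has in their place "tool_from_camera" (4x4, takes a point from camera to tool coordinates, whose origin is the TCP and whose axes are the flange's). Camera axes: x right, y down, z forward; pixel columns grow to the right and rows downward; lengths in m; the calibration is good to about 2 mm. A picture is of the moment at which its call begins: read the wrist's pose just before it. There is no depth.
- ctrl.close_job(): hands the job in; it is judged then, once.
Trained networks look in the newest picture that a camera, given by its name, has taken for a name from the list of things; names that differ only in an ending like _2 or _b are one class to them, and where a whole thing is asked for, a point or a joint stands for the part that bears it (a point fixed in the world has none). Each returns a list of dicts, best first, with "conf" (0 to 1); they miss things now and then, are a little off and sometimes report something else, mostly with a low value. They report only what shows in the picture. A call takes as long as a camera call. They do not tell look-alikes from the thing itself.
- ctrl.boxes_of(camera, thing): "at" ([row, column] in pixels, amid what is visible of it).
- ctrl.outline_of(camera, thing): "region" (384x512 bool, what is visible of it) and "at" ([row, column] in pixels, amid what is visible of it).
- ctrl.place_of(camera, thing): "at" ([row, column] in pixels: a listed point, or the origin of a listed thing).
The state is a dict: "t": time; "q": joint angles; "qd": joint speeds; "effort": joint torques, N m; "ee_pos": TCP position; "orientation": TCP orientation; "ft_force": force on the tool from outside, world axes, zero at the start; "torque": the same for the moment, N m; "gripper_width": opening from 0.0 (shut) to 1.0 (fully open); "gripper_force": force on a finger pad.
Only numpy, scipy, OpenCV 4.12 (cv2) and the standard library are available. Lean on these libraries where they do the work, as an engineer would, in place of code of your own. Each camera call takes 0.05 s, during which the arm holds its last target. There are 200 camera calls.

TASK

Lay the pale wooden file handle in the two blue forks of the boring slide, centred, with its brass ferrule end towards the drill bit, and let go of it while the slide is still back at its starting end. Then take the red grip post and slide the carriage along towards the drill until you feel it click into the notch, where handle and bit are in line; do not run past the notch. Finish still holding the post there, with the handle lying in the forks, and leave the dark handle, screwdriver, wrench and tape measure where they are.

Things in the scene. Friction and masses are not known exactly. Their poses are not given: they have to be found in the camera images.
- rail: Green base plate of the boring slide, fixed to the bench: 12 mm thick, from x = -150 to +260 mm and y = -190 to +190 mm about its origin at bench height, with two steel guide rods along y. Its +y is the sliding direction towards the notch; its +x points from the red post towards the drill motor. Rods and end blocks reach 32 mm above the bench.
- carriage (a joint): Travel of the aluminium carriage along the rail's y, m: starts at 0 to 0.04, end stop 0.22; the notch lies at 0.14 to 0.17. Sliding takes about 2 N. A sprung ball under it drops into the notch: from about 4 mm before it the carriage pulls itself in; let go within 2 mm of the notch it centres itself; pushing out again takes about 7 N more than sliding.
- cradle (a point): Point on the carriage (axes as the rail's) midway between the forks, 86 mm above the bench: the handle's centre lies here when it rests centred in them. Forks: 90 degree V opening upward, each 12 mm thick, centred 36 mm either side of this point along x (60 mm free between them), 40 mm wide in y, tips 84 mm above the bench.
- knob: Red plastic grip post on the carriage, 18 x 18 mm (sides along the rail's x and y), 46 mm tall, 130 mm from the cradle point towards the rail's -x. Origin at its foot, on the carriage's bed (70 mm wide in y, upper face 46 mm above the bench); its top is 92 mm above the bench. No other thing stands within 60 mm of it.
- grip (a point): Middle of the red post, 30 mm above its foot (76 mm above the bench).
- head: Yellow drill motor with steel bit and the notched brass strip, clamped to the base. Axes as the rail's, origin at bench height; y = 0 is the bit's axis and the notch: there the cradle point has y = 0 in this frame. Bit tip at x = +95 mm, 86 mm above the bench, 20 mm clear of the seated handle; motor 66 mm across, up to x = +250 mm, top 123 mm high. Clamped at rail y = +30 to +60 mm.
- blank: Pale beech file handle, a round bar 110 mm long, 28 mm in diameter, with a brass ferrule (23 mm diameter, 18 mm long) at its +x end; 50 to 100 g. Origin on its axis at mid-length, x along the axis towards the ferrule. It lies on a cork rest (two thin ribs 22 mm wide over all, 70 mm long, 20 mm high), its axis 31.5 mm above the bench, ferrule pointing roughly away from the robot.
- ferrule (a point): Centre of the end face of the pale handle's brass ferrule, 55 mm from the handle's origin.
- dark_handle: Dark brown handle with a steel ferrule, same size, on the other cork rest; to be left alone.
- screwdriver: Screwdriver with a yellow handle lying left of the slide; leave alone.
- wrench: Steel wrench lying ahead of the two handles; leave alone.
- tape: Yellow tape measure, 65 x 32 x 60 mm, near right; leave alone.
Mind the look-alikes: they are no part of the job. What is shaped like the blank but purple or turquoise is not meant.

How it is judged:
By the outcome, as a careful person would: the job done as asked, in the order asked, and still so for the second after the job is handed in, while the arm keeps its last pose, push and grip.
It also fails if it takes over 54 s, if anything falls off the work surface, if the arm or the gripper's body presses on something with over 40 N, if the wrist force passes 120 N, or if a joint passes its speed limit or range.

## Working session

There is one attempt and no reset: what is moved stays moved. The work goes in short steps, Python scripts to look and compute and a tool call to move; the robot and the scene stay as the last step left them, time stands still between calls to the robot, and variables do not carry over. Pictures are saved under pics/ and viewed, at most 10 in all, crops included, and the job is handed in when it is done.

Besides the shell and the picture viewer there is one more tool, called after "Call:" as a command line: name --pt "numbers of a row" for each row, then --argument value for the rest. move_arm: Moves the arm, as the interface text tells. Its arguments: {"type":"object","properties":{"plan":{"type":"array"},"claw":{"type":"number"},"newtons":{"type":"number"}},"required":["plan"]}

```bash
mkdir -p pics; ls
cat > h.py <<'E'
import numpy as np, cv2
from scipy.spatial.transform import Rotation as Ro
from rig import ctrl
def snap(c, save=None):
    s=ctrl.get_state(); d=ctrl.snapshot(c)
    if save: cv2.imwrite('pics/'+save,d['img'][:,:,::-1])
    if c=='wrist':
        T=np.eye(4);T[:3,:3]=Ro.from_rotvec(s['orientation']).as_matrix();T[:3,3]=s['ee_pos']
        M=T@np.array(d['tool_from_camera']); d['R']=M[:3,:3].T; d['t']=-M[:3,:3].T@M[:3,3]
    return d
def ray(d,rc,z):
    R=np.array(d['R']);t=np.array(d['t']);K=np.array(d['K'])
    v=R.T@np.linalg.solve(K,[rc[1],rc[0],1.]); o=-R.T@t
    return o+v*(z-o[2])/v[2]
def proj(d,X):
    p=np.array(d['K'])@(np.array(d['R'])@X+np.array(d['t'])); return p[1]/p[2],p[0]/p[2]
E
python3 - <<'E'
from h import *
np.set_printoptions(precision=4,suppress=True)
for c in ['top','scene']:
    d=snap(c,c+'0.png')
    for n,z in [('blank',.0315),('ferrule',.0315),('dark_handle',.0315),('cradle',.086),('grip',.076),('knob',.046),('rail',0),('head',0),('tape',0),('wrench',0),('screwdriver',0)]:
        for r in ctrl.place_of(c,n)[:4]:
            print(c,n,round(r['conf'],2),np.round(r['at']),ray(d,r['at'],z)[:2])
s=ctrl.get_state();print(s)
cv2.imwrite('pics/both.png',np.hstack([cv2.imread('pics/top0.png'),cv2.imread('pics/scene0.png')]))
E
```

```text
pics
top blank 0.86 [175. 328.] [ 0.5448 -0.2316]
top blank 0.72 [182. 419.] [ 0.5163 -0.4996]
top blank 0.69 [235. 335.] [ 0.3659 -0.2434]
top blank 0.29 [173. 196.] [0.5592 0.1632]
top ferrule 0.74 [173. 328.] [ 0.5506 -0.231 ]
top ferrule 0.67 [198. 411.] [ 0.4687 -0.473 ]
top ferrule 0.62 [243. 320.] [ 0.3439 -0.1982]
top ferrule 0.59 [209. 245.] [0.4484 0.0198]
top dark_handle 0.7 [170. 375.] [ 0.5559 -0.3717]
top cradle 0.66 [159. 244.] [0.5869 0.0166]
top grip 0.56 [209. 242.] [0.445  0.0246]
top knob 0.6 [208. 244.] [0.45 0.02]
top rail 0.67 [172. 210.] [0.5663 0.1251]
top rail 0.21 [258. 380.] [ 0.2941 -0.3792]
top head 0.72 [173. 196.] [0.5654 0.1667]
top tape 0.75 [174. 211.] [0.5588 0.1215]
top tape 0.6 [170. 375.] [ 0.563  -0.3812]
top tape 0.52 [258. 380.] [ 0.2961 -0.3794]
top wrench 0.62 [133. 354.] [ 0.6799 -0.3257]
top screwdriver 0.68 [207.  89.] [0.4673 0.4905]
scene blank 0.85 [189. 177.] [ 0.3765 -0.2456]
scene blank 0.7 [226. 194.] [ 0.5261 -0.2447]
scene blank 0.57 [262. 110.] [ 0.5342 -0.5011]
scene ferrule 0.75 [242. 114.] [ 0.4779 -0.4742]
scene ferrule 0.7
[... 319 characters left out ...]
knob 0.69 [188. 132.] [ 0.3224 -0.3745]
scene rail 0.96 [197. 308.] [0.5694 0.1291]
scene head 0.93 [196. 322.] [0.5844 0.1743]
scene wrench 0.63 [287. 185.] [ 0.683  -0.3356]
scene screwdriver 0.48 [140. 380.] [0.4667 0.4913]
{'t': 1.2, 'q': array([ 1.1842,  0.116 ,  1.4416,  0.    ,  1.5841, -0.0378]), 'qd': array([ 0.0025,  0.0003,  0.0003, -0.0015,  0.0009, -0.0011]), 'effort': array([  0.0008, -72.1028, -62.2761,   0.0781,   0.0185,   0.    ]), 'ee_pos': array([0.2307, 0.6344, 0.4047]), 'orientation': array([-0.5451, -3.0939,  0.0001]), 'ft_force': array([-0.1755, -1.0291, -1.0645]), 'torque': array([ 0.0683, -0.0086, -0.0319]), 'gripper_force': 0.0, 'gripper_width': 1.0011692247053767}
```

Run:
```python
import cv2,numpy as np
a=cv2.imread('pics/top0.png');b=cv2.imread('pics/scene0.png')
a=cv2.resize(a[100:300,60:460],(800,400),interpolation=cv2.INTER_CUBIC);cv2.imwrite('pics/a.png',a)
b=cv2.resize(b[110:310,70:470],(800,400),interpolation=cv2.INTER_CUBIC);cv2.imwrite('pics/b.png',b)
```

```text
(no output)
```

View pics/a.png

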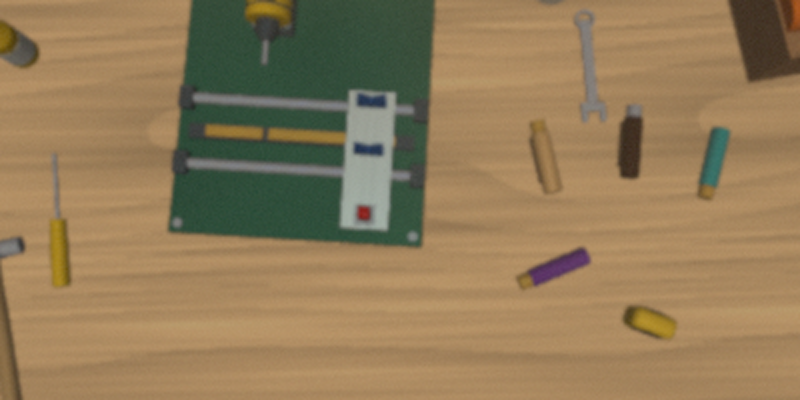

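View pics/b.png

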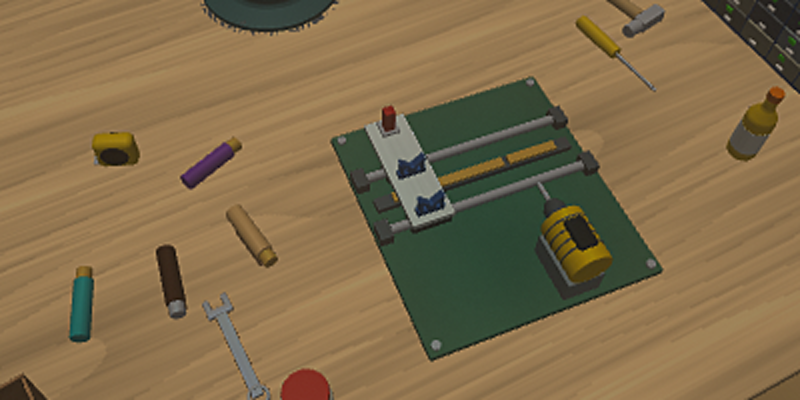

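```bash
cat >> h.py <<'E'
def go(p,yaw_y,s=None):
    """grasp point target p, tool y axis (mod pi) heading yaw_y; prints shift cm/turn deg in tool axes"""
    s=s or ctrl.get_state(); R=Ro.from_rotvec(s['orientation']).as_matrix()
    best=None
    for a in (yaw_y,yaw_y+np.pi):
        y=np.array([np.cos(a),np.sin(a),0]);z=np.array([0,0,-1.]);G=np.c_[np.cross(y,z),y,z]
        rv=np.degrees(Ro.from_matrix(R.T@G).as_rotvec())
        if best is None or np.linalg.norm(rv)<np.linalg.norm(best): best=rv
    tcp=np.array(p)+[0,0,ctrl.hold_point_z]
    print('shift cm',np.round(R.T@(tcp-s['ee_pos'])*100,2),'turn',np.round(best,2),'q6',s['q'][5])
E
python3 - <<'E'
from h import *
np.set_printoptions(precision=3,suppress=True)
d=ctrl.snapshot('wrist');print(d['tool_from_camera'],d['K'][0][0],ctrl.hold_point_z)
print(Ro.from_rotvec(ctrl.get_state()['orientation']).as_matrix())
go([.535,-.238,.2],np.pi/2+.217)
go([.58,.01,.24],np.pi/2-.055)
im=cv2.imread('pics/top0.png')[145:265,300:440];cv2.imwrite('pics/c.png',cv2.resize(im,None,fx=5,fy=5,interpolation=2))
E
```

```text
[[-0.    -0.957 -0.289  0.081]
 [ 1.    -0.     0.     0.   ]
 [-0.    -0.289  0.957  0.021]
 [ 0.     0.     0.     1.   ]] 330.2558304350924 0.1673
[[-0.94   0.342 -0.   ]
 [ 0.342  0.94  -0.   ]
 [ 0.    -0.    -1.   ]]
shift cm [-58.41 -71.58   3.74] turn [ -0.    -0.   -32.42] q6 -0.03779267635942091
shift cm [-54.17 -46.74  -0.26] turn [ -0.    -0.   -16.83] q6 -0.03779267635942091
```

View pics/c.png

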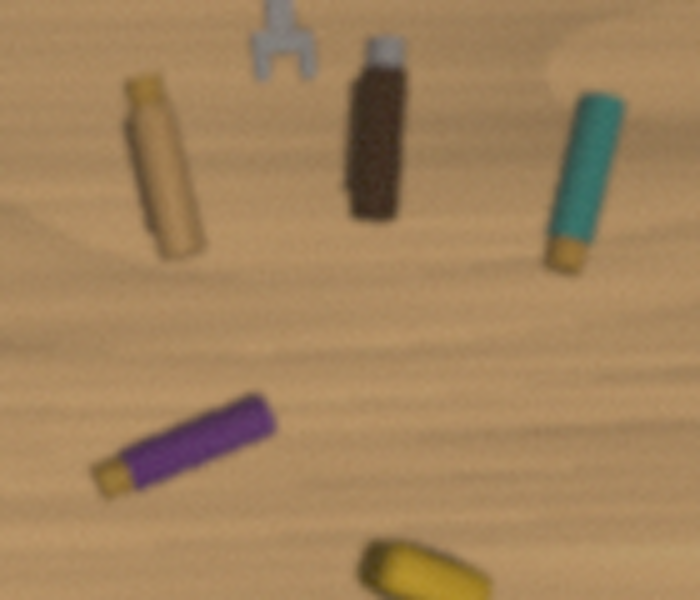

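The candidates, as (row, column) in the top image:
- **Pale:** (178,333)
- **Dark:** (171,375)
- **Turquoise:** (181,417)
- **Purple:** (234,337)

The pale beech bar at (178,333) is the one meant, because its brass ferrule points away from the robot. I'll look at the slide from above on the way to it.

Call:
move_arm --pt "-4 -3.5 0 0 0 -1.5" --pt "-7 -6 0 0 0 -3" --pt "-10 -8.5 0 0 0 -4.5" --pt "-13.5 -11.5 0 0 0 -6" --pt "-17 -14.5 0 0 0 -7" --pt "-20 -17 0 0 0 -8" --pt "-23 -20 0 0 0 -9" --pt "-26 -22.5 0 0 0 -10" --pt "-29 -25 0 0 0 -11" --pt "-32 -28 0 0 0 -12" --pt "-35 -30.5 0 0 0 -13" --pt "-38 -33 0 0 0 -14" --pt "-41 -36 0 0 0 -15" --pt "-44 -38.5 0 0 0 -16" --pt "-47 -41 0 0 0 -17" --pt "-50 -43.5 0 0 0 -17" --pt "-52 -45.5 0 0 0 -17" --pt "-54 -46.7 0 0 0 -17" --pt "-54 -46.7 0 0 0 -17" --pt "-54 -46.7 0 0 0 -17" --claw 9.3

```text
t: 2.92
ee_pos: [0.5789, 0.0101, 0.4044]
orientation: [-0.085, -3.14, -0.0]
ft_force: [-0.6, 0.2, 0.5]
gripper_width: 0.999
gripper_force: 0.0
```

Run:
```python
from h import *
np.set_printoptions(precision=4,suppress=True)
d=snap('wrist','w1.png')
for n,z in [('cradle',.086),('grip',.076),('knob',.046),('rail',0),('head',0)]:
    for r in ctrl.place_of('wrist',n)[:2]:
        print(n,round(r['conf'],2),np.round(r['at']),ray(d,r['at'],z)[:2])
go([.535,-.238,.2],np.pi/2+.217)
```

```text
cradle 0.67 [189. 264.] [0.5805 0.0169]
grip 0.97 [ 41. 267.] [0.4526 0.0257]
knob 0.77 [ 48. 265.] [0.454  0.0248]
rail 0.75 [158. 352.] [0.5714 0.1217]
head 0.8 [160. 393.] [0.5762 0.17  ]
shift cm [  3.05 -25.16   3.77] turn [ -0.     0.03 -15.35] q6 -1.543681280075029
```

View pics/w1.png

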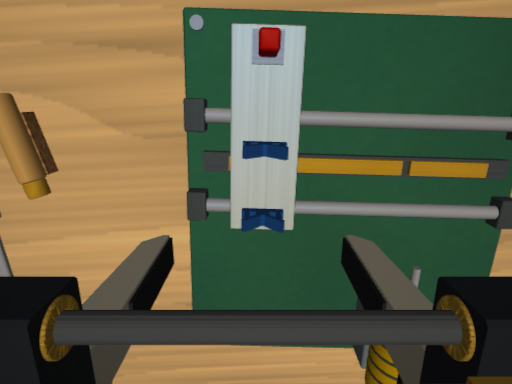

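The slide shows clearly: the forks are at (150,265) and (217,263), the red post at (41,268), and the strip's notch is near column 407. The pale handle is at the left edge. I'll hover over it next.

Call:
move_arm --pt "0.5 -3 0.5 0 0 -2" --pt "1 -6 1 0 0 -4" --pt "1.5 -9.5 1.5 0 0 -6" --pt "2 -13 2 0 0 -8" --pt "2.4 -16.5 2.5 0 0 -10" --pt "2.7 -20 3 0 0 -12" --pt "3 -23 3.5 0 0 -14" --pt "3 -25.2 3.8 0 0 -15.4" --pt "3 -25.2 3.8 0 0 -15.4" --pt "3 -25.2 3.8 0 0 -15.4"

```text
t: 4.05
ee_pos: [0.5353, -0.2395, 0.3666]
orientation: [0.338, -3.123, -0.0]
ft_force: [-0.2, -0.0, 0.8]
gripper_width: 1.001
gripper_force: 0.0
```

Run:
```python
from h import *
np.set_printoptions(precision=4,suppress=True)
d=snap('wrist','w2.png')
for n in ['blank','ferrule']:
    for r in ctrl.place_of('wrist',n)[:3]:
        print(n,round(r['conf'],2),np.round(r['at']),ray(d,r['at'],.0315)[:2])
for r in ctrl.outline_of('wrist','blank')[:3]:
    m=r['region'];ys,xs=np.nonzero(m)
    # silhouette back-projected to axis height; centroid line
    P=np.array([ray(d,(a,b),.0315)[:2] for a,b in zip(ys,xs)])
    rc=cv2.minAreaRect((P*1000).astype(np.float32));print(r['conf'],r['at'],rc)
# rod yaw from w1 picture (recorded pose)
im=cv2.imread('pics/w1.png')
R=Ro.from_rotvec([-0.085,-3.14,0]).as_matrix();T=np.eye(4);T[:3,:3]=R;T[:3,3]=[.5789,.0101,.4044]
w=T@np.array(d['tool_from_camera']);e={'K':d['K'],'R':w[:3,:3].T,'t':-w[:3,:3].T@w[:3,3]}
for c in [[(108,215),(116.5,500)],[(205,215),(208,480)]]:
    a,b=[ray(e,x,.026)[:2] for x in c]; v=b-a; print('rod yaw',np.arctan2(-v[0],v[1]),a,b)
print('notch',ray(e,(168,407),.03)[:2])
for c in [(150,265),(217,263)]: print('fork',ray(e,c,.08)[:2])
```

```text
blank 0.77 [182. 254.] [ 0.5341 -0.2425]
ferrule 0.94 [59. 20.] [ 0.4691 -0.4679]
ferrule 0.88 [237. 251.] [ 0.5919 -0.2331]
0.84 [10.7, 266.2] ((384.0226135253906, -247.01144409179688), (19.765323638916016, 106.98970794677734), 12.325697898864746)
0.74 [89.9, 10.4] ((516.4993896484375, -477.7461853027344), (25.79399871826172, 98.80303955078125), 82.13108825683594)
0.65 [178.0, 254.1] ((536.847412109375, -241.8322296142578), (114.45123291015625, 27.52634620666504), 10.296950340270996)
rod yaw -0.08310640426479085 [ 0.5063 -0.0299] [0.5312 0.2689]
rod yaw -0.06607327044580043 [ 0.6126 -0.0396] [0.6326 0.2622]
notch [0.5804 0.1736]
fork [0.5448 0.0194]
fork [0.6102 0.0144]
```

View pics/w2.png

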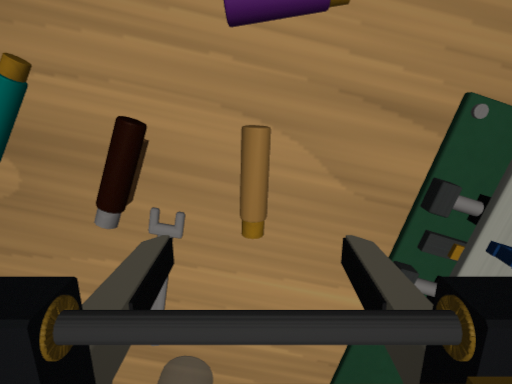

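The pale handle is centred at (182,255), with its ferrule at (228,252) pointing away. The wrench jaw at (222,166) is near the left finger's path, so I'll descend with the fingers part closed.

```bash
python3 -c "
from h import *
go([.5365,-.2422,.0315],np.pi/2+.178)"
```

```text
shift cm [ 0.02 -0.42 16.83] turn [-0.01  0.03  2.28] q6 -2.250313795000011
```

Call:
move_arm --pt "0 -0.4 1.5 0 0 2.3" --pt "0 -0.4 4 0 0 2.3" --pt "0 -0.4 7 0 0 2.3" --pt "0 -0.4 10 0 0 2.3" --pt "0 -0.4 12.5 0 0 2.3" --pt "0 -0.4 14.5 0 0 2.3" --pt "0 -0.4 16 0 0 2.3" --pt "0 -0.4 16.8 0 0 2.3" --pt "0 -0.4 16.8 0 0 2.3" --pt "0 -0.4 16.8 0 0 2.3" --claw 6

```text
t: 5.08
ee_pos: [0.5367, -0.2427, 0.1994]
orientation: [-0.278, 3.129, -0.0]
ft_force: [0.2, -0.4, 0.0]
gripper_width: 0.643
gripper_force: 0.0
```

Call:
move_arm --pt "0 0 0 0 0 0" --pt "0 0 0 0 0 0" --pt "0 0 0 0 0 0" --pt "0 0 0 0 0 0" --pt "0 0 0 0 0 0" --pt "0 0 0 0 0 0" --pt "0 0 0 0 0 0" --pt "0 0 0 0 0 0" --claw 0 --newtons 20

```text
t: 5.75
ee_pos: [0.5364, -0.2429, 0.199]
orientation: [-0.277, 3.129, 0.001]
ft_force: [-2.2, 5.5, 4.8]
gripper_width: 0.298
gripper_force: 20.0
```

Call:
move_arm --pt "0 0 -1 0 0 0" --pt "0 0 -3 0 0 0" --pt "0 0 -6 0 0 0" --pt "0 0 -9 0 0 0" --pt "0 0 -12 0 0 0" --pt "0 0 -15 0 0 0" --pt "0 0 -17 0 0 0" --pt "0 0 -17 0 0 0" --pt "0 0 -17 0 0 0"

```text
t: 6.5
ee_pos: [0.5363, -0.2432, 0.37]
orientation: [-0.277, 3.128, -0.002]
ft_force: [0.5, 0.6, -1.6]
gripper_width: 0.294
gripper_force: 20.0
```

```bash
python3 -c "
from h import *
go([.579,-.05,.2],np.pi/2-.072)"
```

```text
shift cm [-7.6  18.27  0.26] turn [-0.08  0.1  14.24] q6 -2.2161968318260716
```

Call:
move_arm --pt "-0.7 1.5 0 0 0 1" --pt "-1.7 4 0 0 0 3" --pt "-3 7 0 0 0 5.5" --pt "-4.2 10 0 0 0 8" --pt "-5.4 13 0 0 0 10.5" --pt "-6.6 16 0 0 0 12.5" --pt "-7.3 17.5 0.2 0 0 13.7" --pt "-7.6 18.3 0.3 0 0 14.2" --pt "-7.6 18.3 0.3 0 0 14.2" --pt "-7.6 18.3 0.3 0 0 14.2" --pt "-7.6 18.3 0.3 0 0 14.2"

```text
t: 7.42
ee_pos: [0.5789, -0.0506, 0.3653]
orientation: [-0.112, -3.139, 0.0]
ft_force: [1.2, -0.6, -0.9]
gripper_width: 0.294
gripper_force: 20.0
```

Run:
```python
from h import *
np.set_printoptions(precision=4,suppress=True)
d=snap('wrist','w3.png'); s=ctrl.get_state(); g=s['ee_pos'][2]-.1673
print('tcp',s['ee_pos'],s['ft_force'])
for n,z in [('cradle',.086),('grip',.076),('knob',.046),('head',0),('blank',g),('ferrule',g)]:
    for r in ctrl.place_of('wrist',n)[:2]:
        print(n,round(r['conf'],2),np.round(r['at'],1),ray(d,r['at'],z)[:2])
```

```text
tcp [ 0.5789 -0.0507  0.3655] [-0.8612 -0.2005 -1.1128]
cradle 0.66 [200.8 338.3] [0.5838 0.0159]
grip 0.89 [ 24.4 349.8] [0.4519 0.0268]
head 0.74 [159.7 469.8] [0.5767 0.1742]
blank 0.66 [265.2 259.1] [ 0.5773 -0.0493]
ferrule 0.86 [355.4 254. ] [ 0.6312 -0.0558]
```

View pics/w3.png

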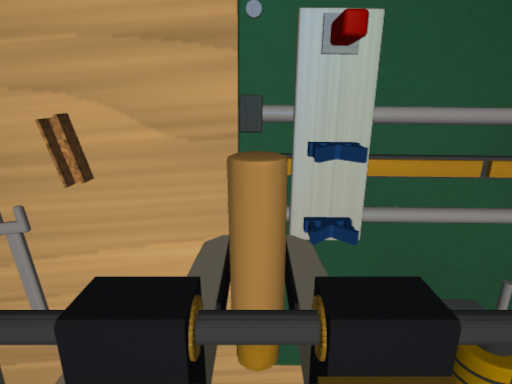

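The handle hangs straight between the pads, with its butt at (153,257). The forks are at (150,338) and (230,330). I'll check the cradle estimate by overlaying the fork-tip model.

Run:
```python
from h import *
np.set_printoptions(precision=4,suppress=True)
T=np.eye(4);T[:3,:3]=Ro.from_rotvec([-.112,-3.139,0]).as_matrix();T[:3,3]=[.5789,-.0507,.3655]
d=snap('wrist')
im=cv2.imread('pics/w3.png')
g=.3655-.1673
print('butt',ray(d,(153,257),g+.012)[:2])
hsv=cv2.cvtColor(im,cv2.COLOR_BGR2HSV);m=cv2.inRange(hsv,(100,120,40),(130,255,255));n,l,st,c=cv2.connectedComponentsWithStats(m)
print([list(x) for x in st if 80<x[4]<9000])
big=cv2.resize(im[120:260,280:400],None,fx=5,fy=5,interpolation=2)[:600]
yaw=-.074;C=np.array([.582,.0163]);X=np.array([np.cos(yaw),np.sin(yaw)]);Y=np.array([-X[1],X[0]])
for sx in(-42,-30,30,42):
    for sy in(-20,20):
        P=C+X*sx/1e3+Y*sy/1e3;r,cc=proj(d,np.array([*P,.084]));print(sx,sy,round(r,1),round(cc,1))
        cv2.circle(big,(int((cc-279.5)*5),int((r-119.5)*5)),4,(0,0,255) if sx<0 else (0,255,255),-1)
cv2.imwrite('pics/o.png',big)
```

```text
butt [ 0.5202 -0.0455]
[[np.int32(308), np.int32(142), np.int32(59), np.int32(20), np.int32(978)], [np.int32(304), np.int32(218), np.int32(54), np.int32(27), np.int32(1121)]]
-42 -20 146.4 315.7
-42 20 146.5 366.4
-30 -20 161.4 314.9
-30 20 161.5 364.9
30 -20 231.1 311.1
30 20 231.2 358.1
42 -20 244.0 310.5
42 20 244.1 356.8
```

View pics/o.png

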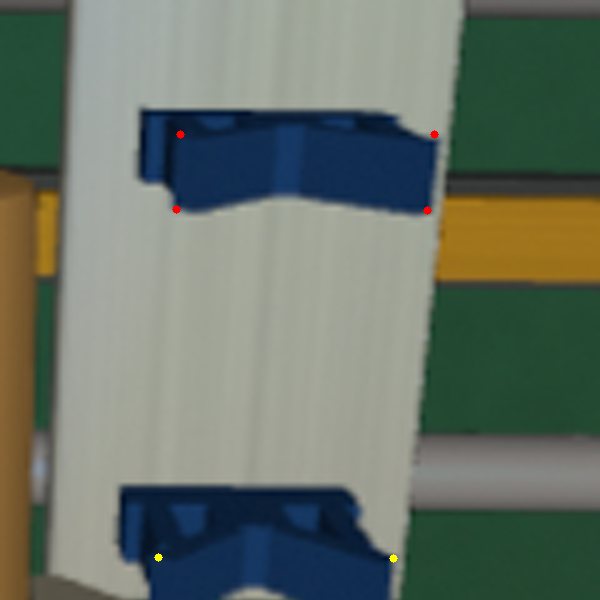

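```bash
python3 -c "
from h import *
go([.5845,.0161,.087],np.pi/2-.074)"
```

```text
shift cm [-0.08  6.62 11.15] turn [-0.    0.    0.14] q6 -1.628972000916063
```

Call:
move_arm --pt "0 1.2 0 0 0 0" --pt "0 3 0 0 0 0" --pt "0 5 0 0 0 0" --pt "-0.1 6.2 0.5 0 0 0.1" --pt "-0.1 6.6 2 0 0 0.1" --pt "-0.1 6.6 4 0 0 0.1" --pt "-0.1 6.6 6 0 0 0.1" --pt "-0.1 6.6 8 0 0 0.1" --pt "-0.1 6.6 9.2 0 0 0.1" --pt "-0.1 6.6 10 0 0 0.1" --pt "-0.1 6.6 10.4 0 0 0.1" --pt "-0.1 6.6 10.8 0 0 0.1" --pt "-0.1 6.6 11.1 0 0 0.1" --pt "-0.1 6.6 11.1 0 0 0.1" --pt "-0.1 6.6 11.1 0 0 0.1"

```text
t: 9.07
ee_pos: [0.5849, 0.0162, 0.2553]
orientation: [0.115, 3.139, 0.0]
ft_force: [0.1, 0.2, -1.2]
gripper_width: 0.293
gripper_force: 20.0
```

Call:
move_arm --pt "0 0 0.1 0 0 0" --pt "0 0 0.17 0 0 0" --pt "0 0 0.17 0 0 0"

```text
t: 9.32
ee_pos: [0.5849, 0.0161, 0.2539]
orientation: [0.115, 3.138, -0.0]
ft_force: [-0.9, -0.5, 3.0]
gripper_width: 0.297
gripper_force: 20.0
```

Call:
move_arm --pt "0 0 0 0 0 0" --pt "0 0 0 0 0 0" --pt "0 0 0 0 0 0" --pt "0 0 0 0 0 0" --pt "0 0 0 0 0 0" --pt "0 0 0 0 0 0" --pt "0 0 0 0 0 0" --claw 5

```text
t: 9.9
ee_pos: [0.5847, 0.0162, 0.253]
orientation: [-0.115, -3.139, -0.0]
ft_force: [1.3, 0.6, 0.6]
gripper_width: 0.541
gripper_force: 0.0
```

Call:
move_arm --pt "0 0 -1 0 0 0" --pt "0 0 -3 0 0 0" --pt "0 0 -6 0 0 0" --pt "0 0 -9 0 0 0" --pt "0 0 -12 0 0 0" --pt "0 0 -14 0 0 0" --pt "0 0 -14 0 0 0" --pt "0 0 -14 0 0 0"

```text
t: 10.57
ee_pos: [0.5846, 0.0162, 0.3948]
orientation: [0.115, 3.137, 0.0]
ft_force: [0.0, -0.0, 0.4]
gripper_width: 0.535
gripper_force: 0.0
```

Run:
```python
from h import *
np.set_printoptions(precision=4,suppress=True)
d=snap('wrist','w4.png'); s=ctrl.get_state()
print('tcp',s['ee_pos'])
for n,z in [('cradle',.086),('grip',.076),('head',0),('blank',.086),('ferrule',.086)]:
    for r in ctrl.place_of('wrist',n)[:2]:
        print(n,round(r['conf'],2),np.round(r['at'],1),ray(d,r['at'],z)[:2])
im=cv2.imread('pics/w4.png')
yaw=-.074;C=np.array([.582,.0163]);X=np.array([np.cos(yaw),np.sin(yaw)]);Y=np.array([-X[1],X[0]])
for sx in(-42,-30,30,42):
    for sy in(-20,20):
        r,c=proj(d,np.array([*(C+X*sx/1e3+Y*sy/1e3),.084]));cv2.circle(im,(int(round(c)),int(round(r))),1,(0,0,255),-1)
for sx in(-55,55):
        r,c=proj(d,np.array([*(C+X*sx/1e3),.099]));cv2.circle(im,(int(round(c)),int(round(r))),1,(0,255,0),-1)
cv2.imwrite('pics/o4.png',cv2.resize(im[0:300,150:400],None,fx=2,fy=2))
```

```text
tcp [0.5846 0.0162 0.3933]
grip 0.63 [ 30.5 257.1] [0.4527 0.0261]
head 0.94 [153.7 395.1] [0.5777 0.1744]
blank 0.75 [187.4 257.8] [0.5824 0.0173]
ferrule 0.58 [243.4 256.7] [0.6374 0.0122]
```

View pics/o4.png

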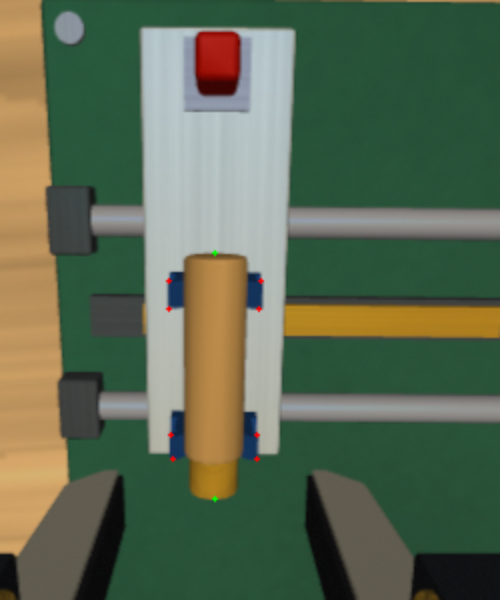

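The handle sits in both forks and lines up with the model to about 1 mm. The ferrule points away, on the bit's side. Next is the post.

```bash
python3 -c "
from h import *
go([.4524,.0259,.076],np.pi/2-.074)"
```

```text
shift cm [1.325e+01 1.000e-02 1.490e+01] turn [-0.   -0.08  0.06] q6 -1.5137150791824547
```

Call:
move_arm --pt "1 0 0 0 0 0" --pt "3.5 0 0 0 0 0" --pt "6.5 0 0 0 0 0" --pt "9.5 0 0 0 0 0" --pt "12 0 0 0 0 0" --pt "13.2 0 0.5 0 0 0" --pt "13.2 0 2 0 0 0" --pt "13.2 0 4.5 0 0 0" --pt "13.2 0 7.5 0 0 0" --pt "13.2 0 10 0 0 0" --pt "13.2 0 12 0 0 0" --pt "13.2 0 13.5 0 0 0" --pt "13.2 0 14.5 0 0 0" --pt "13.2 0 14.9 0 0 0" --pt "13.2 0 14.9 0 0 0" --pt "13.2 0 14.9 0 0 0"

```text
t: 12.2
ee_pos: [0.4532, 0.0258, 0.2448]
orientation: [0.115, 3.139, 0.0]
ft_force: [-0.8, -0.6, -0.0]
gripper_width: 0.539
gripper_force: 0.0
```

Call:
move_arm --pt "0 0 0 0 0 0" --pt "0 0 0 0 0 0" --pt "0 0 0 0 0 0" --pt "0 0 0 0 0 0" --pt "0 0 0 0 0 0" --pt "0 0 0 0 0 0" --pt "0 0 0 0 0 0" --pt "0 0 0 0 0 0" --claw 0 --newtons 30

```text
t: 12.87
ee_pos: [0.4532, 0.0258, 0.2443]
orientation: [0.115, 3.139, -0.0]
ft_force: [-1.2, -0.7, 2.9]
gripper_width: 0.191
gripper_force: 30.0
```

```bash
python3 -c "
from h import *
s=ctrl.get_state();print(s['ee_pos'],s['ft_force'],s['gripper_width'])
p=s['ee_pos'].copy();p[2]-=ctrl.hold_point_z
go(p+.157*np.array([.0739,.9973,0]),np.pi/2-.074)"
```

```text
[0.45315117 0.02582056 0.244263  ] [-1.22044126 -0.70893696  2.88977319] 0.19142460963316632
shift cm [-1.00e-02  1.57e+01 -0.00e+00] turn [-0.    0.02  0.05] q6 -1.4969345653952286
```

Call:
move_arm --pt "0 0.2 0 0 0 0" --pt "0 0.6 0 0 0 0" --pt "0 1.2 0 0 0 0" --pt "0 2 0 0 0 0" --pt "0 2.9 0 0 0 0" --pt "0 3.8 0 0 0 0" --pt "0 4.7 0 0 0 0" --pt "0 5.6 0 0 0 0" --pt "0 6.5 0 0 0 0" --pt "0 7.4 0 0 0 0" --pt "0 8.3 0 0 0 0" --pt "0 9.2 0 0 0 0" --pt "0 10.1 0 0 0 0" --pt "0 11 0 0 0 0" --pt "0 11.8 0 0 0 0" --pt "0 12.5 0 0 0 0" --pt "0 13 0 0 0 0" --pt "0 13.3 0 0 0 0" --pt "0 13.5 0 0 0 0" --pt "0 13.5 0 0 0 0"

```text
t: 14.53
ee_pos: [0.4637, 0.1607, 0.2442]
orientation: [0.115, 3.136, 0.0]
ft_force: [15.5, 1.2, -5.8]
gripper_width: 0.191
gripper_force: 30.0
```

Run:
```python
from h import *
np.set_printoptions(precision=4,suppress=True)
Y=np.array([.0739,.9973])
d=snap('wrist','w5.png'); s=ctrl.get_state()
print('tcp',s['ee_pos'],s['ft_force'], 'along',s['ee_pos'][:2]@Y)
for c in ['wrist','top','scene']:
  if c!='wrist': d=snap(c,c+'5.png')
  for n,z in [('cradle',.086),('head',0),('blank',.086)]:
    for r in ctrl.place_of(c,n)[:1]:
        P=ray(d,r['at'],z)[:2];print(c,n,round(r['conf'],2),np.round(r['at'],1),P,P@Y)
```

```text
tcp [0.4637 0.1607 0.2442] [16.0336  1.8104 -5.4333] along 0.19455786183626764
wrist head 0.53 [242.9 258.5] [0.4865 0.1604] 0.19594313313273581
top cradle 0.65 [159.5 198.6] [0.5872 0.1468] 0.18976122794121958
top blank 0.79 [235.3 337.4] [ 0.3637 -0.2376] -0.21005844446059363
scene cradle 0.93 [184.1 319.8] [0.59   0.1477] 0.19093561580262491
scene head 0.56 [194.4 321.7] [0.5798 0.1749] 0.2172308597830759
scene blank 0.93 [263.8 112.3] [ 0.5734 -0.4887] -0.4450430252092386
```

Call:
move_arm --pt "-0.05 0.1 0 0 0 0" --pt "-0.1 0.4 0 0 0 0" --pt "-0.12 0.8 0 0 0 0" --pt "-0.14 1.1 0 0 0 0" --pt "-0.16 1.3 0 0 0 0" --pt "-0.17 1.45 0 0 0 0" --pt "-0.17 1.5 0 0 0 0"

```text
t: 15.72
ee_pos: [0.4657, 0.1756, 0.2442]
orientation: [-0.115, -3.139, 0.0]
ft_force: [-3.8, -3.3, 6.5]
gripper_width: 0.194
gripper_force: 30.0
```

Call:
move_arm --pt "0 0.05 0 0 0 0" --pt "-0.01 0.1 0 0 0 0" --pt "-0.01 0.15 0 0 0 0"

```text
t: 15.97
ee_pos: [0.4658, 0.1769, 0.2442]
orientation: [-0.115, -3.139, 0.001]
ft_force: [-4.2, -2.9, 6.6]
gripper_width: 0.192
gripper_force: 30.0
```

Call:
move_arm --pt "0 0.05 0 0 0 0" --pt "-0.01 0.1 0 0 0 0" --pt "-0.01 0.15 0 0 0 0"

```text
t: 16.22
ee_pos: [0.466, 0.1784, 0.2442]
orientation: [-0.115, -3.139, 0.0]
ft_force: [-5.4, -3.1, 6.7]
gripper_width: 0.194
gripper_force: 30.0
```

Call:
move_arm --pt "0 0.05 0 0 0 0" --pt "0 0.1 0 0 0 0" --pt "0 0.1 0 0 0 0"

```text
t: 16.47
ee_pos: [0.4661, 0.1796, 0.2442]
orientation: [-0.115, -3.139, -0.001]
ft_force: [-4.1, 1.9, 4.8]
gripper_width: 0.191
gripper_force: 30.0
```

Call:
move_arm --pt "0 0.05 0 0 0 0" --pt "0 0.1 0 0 0 0" --pt "0 0.1 0 0 0 0"

```text
t: 16.72
ee_pos: [0.4662, 0.1807, 0.2442]
orientation: [-0.114, -3.139, -0.001]
ft_force: [-2.6, 3.4, 4.4]
gripper_width: 0.192
gripper_force: 30.0
```

Call:
move_arm --pt "0 0.05 0 0 0 0" --pt "0 0.1 0 0 0 0" --pt "0 0.1 0 0 0 0"

```text
t: 16.97
ee_pos: [0.4663, 0.1817, 0.2442]
orientation: [-0.114, -3.139, -0.001]
ft_force: [-2.7, 2.9, 4.8]
gripper_width: 0.189
gripper_force: 30.0
```

Call:
move_arm --pt "0 0.05 0 0 0 0" --pt "0 0.05 0 0 0 0"

```text
t: 17.13
ee_pos: [0.4663, 0.1822, 0.2442]
orientation: [-0.114, -3.139, -0.001]
ft_force: [-3.4, 3.9, 4.8]
gripper_width: 0.192
gripper_force: 30.0
```

Call:
move_arm --pt "0 0.05 0 0 0 0" --pt "0 0.05 0 0 0 0"

```text
t: 17.3
ee_pos: [0.4663, 0.1826, 0.2442]
orientation: [-0.114, -3.139, -0.001]
ft_force: [-3.6, 2.2, 5.4]
gripper_width: 0.191
gripper_force: 30.0
```

Call:
move_arm --pt "0 0.05 0 0 0 0" --pt "0 0.05 0 0 0 0"

```text
t: 17.47
ee_pos: [0.4664, 0.183, 0.2442]
orientation: [-0.115, -3.139, -0.0]
ft_force: [-5.2, -1.0, 6.8]
gripper_width: 0.197
gripper_force: 30.0
```

Run:
```python
from h import *
np.set_printoptions(precision=4,suppress=True)
d=snap('scene','s6.png');s=ctrl.get_state();print(s['ee_pos'],s['ft_force'],s['gripper_width'])
w=snap('wrist','w6.png');s=ctrl.get_state();print(s['ft_force'])
a=cv2.resize(cv2.imread('pics/s6.png')[130:260,220:420],(600,390),interpolation=2)
b=cv2.resize(cv2.imread('pics/w6.png'),(260,195))
a2=np.zeros((390,800,3),np.uint8);a2[:,:600]=a;a2[:150,600:]=cv2.resize(b,(200,150));cv2.imwrite('pics/f.png',a2)
```

```text
[0.4664 0.1829 0.2442] [-4.3094 -1.4607  6.0885] 0.19281544650782265
[-4.1684 -0.4199  5.8393]
```

View pics/f.png

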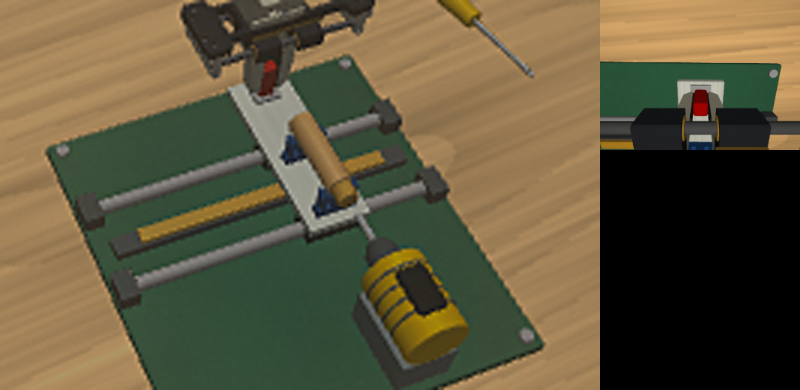

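The handle lies in both forks at about (323,160) in the crop, with its ferrule in line with the bit at (365,228). The force changed from pulling forward to about zero, so the carriage is in the notch, and the post is still held.

```bash
python3 -c "
from rig import ctrl
print(ctrl.close_job())"
```

```text
the job is handed in; nothing more can be done
None
```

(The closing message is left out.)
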